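Bring the salt round on the spice carousel

TASK

Turn the spice carousel on the draining board by pushing its wooden rim round gently with the fingertips, until the square salt box stands squarely at the front, on the side nearest the robot's base. Do not touch or lift the salt box or the round tins, which ride round in their petals, and leave the mug, the oil bottle and the bowl where they are. Leave the carousel standing still.

Things in the scene. Friction and masses are not known exactly. Their poses are not given: they have to be found in the camera images.
- salt_box_center (a point): centre (half-way up) of the white ceramic salt box: the only SQUARE container on the carousel, 47 mm square (lid 50 mm), 30 mm high, loose in its petal, 140 g; its underside is 15 mm below this point, 56 mm above the counter. Its own yaw means nothing.
- tin_a_center (a point): centre (half-way up) of a ROUND lidded spice tin (steel), 54 mm across, 30 mm high, 100 g, loose in its petal of the carousel; graspable, but to be left untouched
- tin_b_center (a point): centre (half-way up) of a ROUND lidded spice tin (white ceramic), 54 mm across, 30 mm high, 100 g, loose in its petal of the carousel; graspable, but to be left untouched
- tin_c_center (a point): centre (half-way up) of a ROUND lidded spice tin (steel), 54 mm across, 30 mm high, 100 g, loose in its petal of the carousel; graspable, but to be left untouched
- tin_d_center (a point): centre (half-way up) of a ROUND lidded spice tin (white ceramic), 54 mm across, 30 mm high, 100 g, loose in its petal of the carousel; graspable, but to be left untouched
- tin_e_center (a point): centre (half-way up) of a ROUND lidded spice tin (steel), 54 mm across, 30 mm high, 100 g, loose in its petal of the carousel; graspable, but to be left untouched
- turntable: the carousel's wooden turntable, a flower of six equal round petals, 284 mm across; turns either way without stops about the vertical axis through its origin and stays where it is left (bearing drag about 0.6 N at the rim). Origin: on the axis, at its underside, 46 mm above the counter. Petal centres: 100 mm from the axis, at 0, 60, 120... degrees from its own x axis; a container stands in each
- petal (a point): the middle of one petal's floor, 56 mm above the counter, 100 mm from the axis along the turntable's own -x. Each petal is a shallow round dish, 84 mm across outside, wall 3 mm, rim 66 mm above the counter; the containers' tops are 86 mm above the counter
- notch (a point): a point in one of the six open notches between neighbouring petals (at 30, 90, 150... degrees from the turntable's x axis; this one at 30), 119 mm from the axis and 56 mm above the counter. A notch takes closed fingertips from outside or above: 16 mm wide at its narrowest, 87 mm from the axis, 30 mm wide at 110 mm and 46 mm wide at 119 mm from the axis
- pedestal: the carousel's fixed foot, a round wooden disc 170 mm across and 10 mm high with a 110 mm wide, 42 mm high stem under the turntable; origin on the turning axis at counter height. Its -x axis points straight at the robot's base axis (the front).
- front (a point): the carousel's front place, fixed: the point 100 mm from the turning axis towards the robot's base axis, 56 mm above the counter. The salt box must end up standing here.
- mug: white ceramic mug, 80 mm across, 85 mm high, handle on its +y side; loose bystander; origin under its centre
- oil_bottle: oil bottle of amber glass, 60 mm across, 170 mm high, loose bystander; origin under its centre
- bowl: small steel bowl, 120 mm across, 45 mm high, loose bystander; origin under its centre
Things that resemble listed ones, but are neither listed nor needed, are in the scene too. What is shaped like the part that bears tin_d_center but orange is not meant.

How it is judged:
By the outcome, as a careful person would: the job done as asked, in the order asked, and still so for the second after the job is handed in, with the robot touching nothing.
It also fails if it takes over 45 s, if anything falls off the work surface, if the arm or the gripper's body presses on something with over 40 N, if the wrist force passes 120 N, or if a joint passes its speed limit or range.

ROBOT

A 6-joint arm with a two-finger parallel gripper is mounted at the origin on the work surface. World frame = base frame: x ahead of the robot, y to its left, z up, the work surface at z = 0. Lengths are in mm, angles in rad, forces in N, time in s.
With the tool pointing down it reaches from about 350 to 975 mm from the base axis. Payload 7.1 kg.
Tool frame: the origin (TCP) lies between the finger pads; the fingertips stand 19 mm ahead of it and the grasp point (between the pads) is the TCP; z points along the fingers, y is the line along which they close (so a half turn about z gives the same grasp; the last joint's range is limited). The gripper opens to 88 mm and grips with 3 to 60 N. Pads are 20 mm wide; open, the fingers measure 115 mm over their backs; the gripper's body (75 mm by 178 mm) begins 61 mm behind the grasp point.
Start: joints at [-1.124, 0.423, 1.63, -0, 1.089, -0.019], TCP at [280.725, -558.389, 241.675] pointing down, gripper open.
Joint ranges: [-3, 3], [-0.9, 2.11], [0.09, 2.58], [-1.31, 4.45], [0.11, 2.69], [-2.54, 2.54]. Speed limits (rad/s): [2.39, 2.39, 3.01, 3.14, 3.14, 3.14].

INTERFACE

Orientations are given as a rotation vector (axis times angle).
In Python, from workcell import ctrl gives the robot as it stands.
- The arm moves only by the tool arm_command, never from a script. Its argument "series" is a list of rows, each an object with "linear": the shift along the tool's x, y, z in m, a list of three; "turn": the turn about the tool's z in rad. A call has 1 to 10 rows; each row shifts and turns the commanded pose from where the row before left it, along the tool's axes as they then stand; what a row does not reach is not made up. A row lasts 1/10 s, in which the tool goes at most 50 mm and 8.59 degrees, less where a joint would pass 70% of its speed; a pose out of reach is approached as far as the arm can. A call with a gripper value outside its range is refused whole. "jaw" is the opening, from -1 (shut) to 1 (fully open), set as the call begins (left out, the last holds). The fingers move at their own pace and stop on an object; the grip force is fixed at half the most. Time passes only in rows, so rows that do not move let the fingers close. It gives the time, the measured TCP pose, the force, the opening and the grip force at its end, in the units of the state.
- ctrl.get_obs(): the state, without advancing time (a new reading comes with each control period).
- ctrl.get_image(name): name is "side" or "top"; returns a dict with "frame" (384x512x3 uint8, blue, green, red), "fx", "fy", "cx", "cy" (pixels), "k1" (the pictures are not rectified: a ray, as slopes to the right and down, at radius r is drawn at 1 + k1 r^2 times it, then the intrinsics apply), "rvec" (rotation vector, rad) and "tvec" (3), from world to camera coordinates, as OpenCV has them. Camera axes: x right, y down, z forward; pixel columns grow to the right and rows downward; lengths in mm; the calibration is good to about 2 mm. A picture is of the moment at which its call begins. There is no depth.
- ctrl.close_job(): hands the job in; it is judged then, once.
The state is a dict: "t": time; "qpos": joint angles; "qvel": joint speeds; "joint_torque": joint torques, N m; "ee_pos": TCP position; "orientation": TCP orientation; "ft_force": force on the tool from outside, world axes, zero at the start; "moment": the same for the moment, N m; "width": finger opening in mm; "grasp_force": force on a finger pad.
Only numpy, scipy, OpenCV 4.12 (cv2) and the standard library are available. Lean on these libraries where they do the work, as an engineer would, in place of code of your own. Each camera call takes 0.05 s, during which the arm holds its last target. There are 200 camera calls.

## Working session

There is one attempt and no reset: what is moved stays moved. The work goes in short steps, Python scripts to look and compute and a tool call to move; the robot and the scene stay as the last step left them, time stands still between calls to the robot, and variables do not carry over. Pictures are saved under pics/ and viewed, at most 10 in all, crops included, and the job is handed in when it is done.

Besides the shell and the picture viewer there is one more tool, called after "Request:" by a JSON object that holds its "op" and its "data", one argument or row to a line. arm_command: Moves the arm, as the interface text tells. Its arguments: {"type":"object","properties":{"series":{"type":"array"},"jaw":{"type":"number"}},"required":["series"]}

```bash
mkdir -p pics
cat > h.py <<'E'
import numpy as np, cv2
from workcell import ctrl
def img(n,save=None):
    d=ctrl.get_image(n)
    if save: cv2.imwrite('pics/'+save,d['frame'])
    return d
def ray(d,u,v,z):
    x,y=(u-d['cx'])/d['fx'],(v-d['cy'])/d['fy']
    K=np.eye(3); p=cv2.undistortPoints(np.array([[[x,y]]],float),K,np.array([d['k1'],0,0,0,0.]))[0,0]
    R=cv2.Rodrigues(np.array(d['rvec'],float))[0]; t=np.array(d['tvec'],float).ravel()
    c=-R.T@t; w=R.T@np.array([p[0],p[1],1.])
    return c+w*(z-c[2])/w[2]
def proj(d,P):
    K=np.array([[d['fx'],0,d['cx']],[0,d['fy'],d['cy']],[0,0,1.]])
    return cv2.projectPoints(np.array(P,float).reshape(-1,3),np.array(d['rvec'],float),np.array(d['tvec'],float),K,np.array([d['k1'],0,0,0,0.]))[0].reshape(-1,2)
E
python3 - <<'E'
from h import *
a=img('top','t0.png');b=img('side','s0.png')
for d in(a,b):
    R=cv2.Rodrigues(np.array(d['rvec'],float))[0];print(-R.T@np.array(d['tvec'],float).ravel(),d['fx'],d['k1'])
print(ctrl.get_obs())
E
```

```text
[ 388.30468776  -18.09406002 1047.1375124 ] 351.74776860181623 -0.04233475424842086
[242.76428903 873.42737147 763.39278605] 370.5730102676375 -0.06763691147993918
{'t': 0.1, 'qpos': array([-1.12397219e+00,  4.23765938e-01,  1.63060995e+00,  1.19532663e-05,
        1.08860744e+00, -1.90026521e-02]), 'qvel': array([ 0.0013528 , -0.00172213, -0.00184924,  0.00115212,  0.00090085,
        0.00233914]), 'joint_torque': array([-3.24521970e-04, -5.45613849e+01, -2.74324179e+01,  6.44402811e-02,
        1.86604791e-02, -2.15274548e-05]), 'ee_pos': array([ 280.54268786, -557.96112103,  240.9798932 ]), 'orientation': array([-3.05544112e+00, -7.24798463e-01,  4.47280368e-04]), 'ft_force': array([ 0.08409978,  1.12621137, -0.07683622]), 'moment': array([ 0.00607039,  0.00184055, -0.02720354]), 'grasp_force': 0.0, 'width': 87.50817448864845}
```

View pics/t0.png

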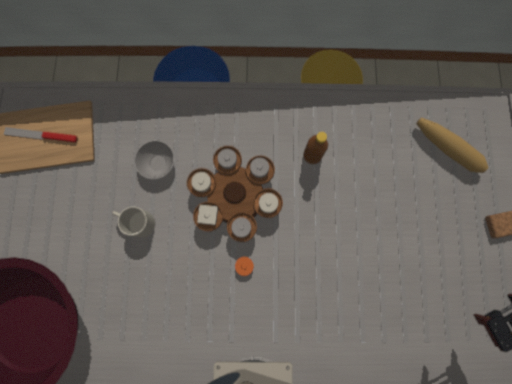

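View pics/s0.png

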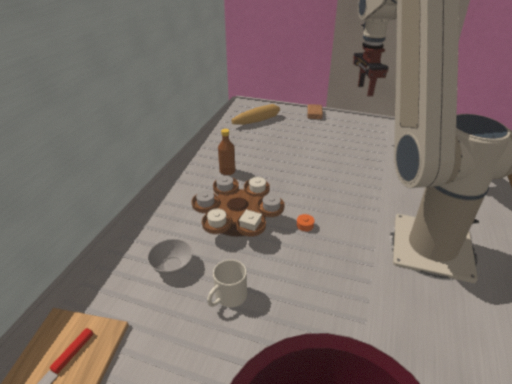

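The top view shows the robot base at the bottom, with six containers around the hub (235,192). Going round, they are at (227,160), (260,169), (268,203), (241,228), (207,215) and (201,183). Only (207,215) looks square, which fits the salt box. The orange tin at (244,267) is the decoy. I'll confirm this with one enlarged crop while measuring.

```bash
cat > m.py <<'E'
from h import *
def fit(d,show=True):
    f=d['frame']; P=proj
    return f
E
python3 - <<'E'
from h import *
d=img('top');f=d['frame']
c=cv2.resize(f[130:290,130:340],None,fx=3.6,fy=3.6,interpolation=cv2.INTER_CUBIC)
cv2.imwrite('pics/c0.png',c)
px=[(227,159),(260,168),(268,202),(241,227),(207,215),(201,182)]
W=np.array([ray(d,*p,86) for p in px]);print(W.round(0))
o=W[:,:2].mean(0);print('o',o,np.hypot(*(W[:,:2]-o).T),np.degrees(np.arctan2(W[:,1]-o[1],W[:,0]-o[0])))
print('front ang',np.degrees(np.arctan2(-o[1],-o[0])))
for n,p,z in(('bowl',(155,160),40),('mug',(132,221),85),('orange',(244,266),30),('bottletop',(322,137),170)):print(n,ray(d,*p,z).round(0))
E
```

```text
[[670.  79.  86.]
 [644. -15.  86.]
 [547. -38.  86.]
 [478.  35.  86.]
 [510. 129.  86.]
 [602. 150.  86.]]
o [575.16331559  56.54107091] [97.15193234 99.61761308 98.72747421 99.95620884 97.86169107 96.85375345] [  13.2150821   -45.93513634 -106.27643696 -167.59929796  132.10390171
   73.78342037]
front ang -174.38561311290945
bowl [678. 297.  40.]
mug [491. 335.  85.]
orange [372.  27.  30.]
bottletop [ 708. -177.  170.]
```

View pics/c0.png

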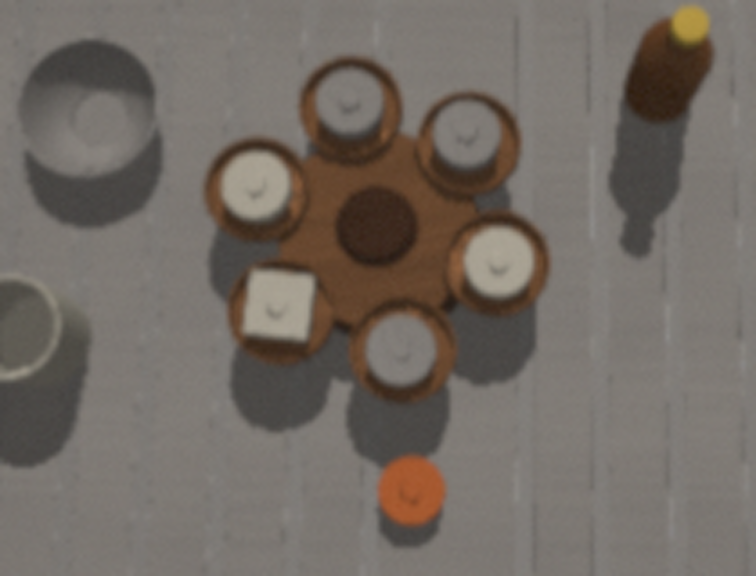

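The crop confirms it. The only square container is at crop (278,305), i.e. pixel (207,215), standing in its brown petal. The steel tins and white tins are round, and the orange tin stands off the carousel at the front. Next I'll check the axis position against the wooden outline, which should be 142 mm in radius at z≈66.

```bash
cat > m.py <<'E'
from h import *
from scipy.optimize import least_squares
def outline(d,c=(235,193)):
    # brown mask -> outline points on plane z=66 -> six-petal flower fit
    h=cv2.cvtColor(d['frame'],cv2.COLOR_BGR2HSV)
    m=((h[...,0]<20)&(h[...,1]>90)).astype(np.uint8); y,x=np.mgrid[:384,:512]
    m[np.hypot(x-c[0],y-c[1])>58]=0
    k=max(cv2.findContours(m,cv2.RETR_EXTERNAL,cv2.CHAIN_APPROX_NONE)[0],key=cv2.contourArea)[:,0]
    P=np.array([ray(d,*p,66)[:2] for p in k])
    def r(q):
        v=P-q[:2]; a=(np.arctan2(v[:,1],v[:,0])-q[2]+np.pi/6)%(np.pi/3)-np.pi/6
        rr=np.hypot(*v.T); return np.hypot(rr*np.cos(a)-100,rr*np.sin(a))-42
    s=min((least_squares(r,[575,56,np.radians(g)],loss='soft_l1') for g in(-20,0,20)),key=lambda s:s.cost)
    return s.x[:2],np.degrees(s.x[2])%60,np.median(abs(s.fun)),len(P)
if __name__=='__main__':
    d=img('top');print(outline(d))
E
python3 m.py
```

```text
(array([578.55693746,  58.64527925]), np.float64(13.651791991270494), np.float64(3.4460814097033747), 467)
```

Request:
{"op": "arm_command", "data": {
  "series": [
    {"linear": [0.03,-0.033,0],"turn": 0},
    {"linear": [0.03,-0.033,0],"turn": 0},
    {"linear": [0.03,-0.033,0],"turn": 0},
    {"linear": [0.03,-0.033,0],"turn": 0},
    {"linear": [0.03,-0.033,0],"turn": 0},
    {"linear": [0.03,-0.033,0],"turn": 0},
    {"linear": [0.03,-0.033,0],"turn": 0},
    {"linear": [0.03,-0.033,0],"turn": 0},
    {"linear": [0.03,-0.033,0],"turn": 0},
    {"linear": [0.03,-0.033,0],"turn": 0}
  ],
  "jaw": -1
}}

```text
t: 1.2
ee_pos: [400.7, -127.1, 241.8]
orientation: [3.057, 0.724, 0.001]
ft_force: [0.8, -0.2, -0.6]
width: 11.3
grasp_force: 0.0
```

Request:
{"op": "arm_command", "data": {
  "series": [
    {"linear": [0.03,-0.034,0],"turn": 0},
    {"linear": [0.03,-0.034,0],"turn": 0},
    {"linear": [0.03,-0.034,0],"turn": 0},
    {"linear": [0.03,-0.034,0],"turn": 0},
    {"linear": [0.031,-0.033,0],"turn": 0},
    {"linear": [0,0,0.01],"turn": -0.136},
    {"linear": [0,0,0.02],"turn": -0.136},
    {"linear": [0,0,0.02],"turn": -0.136},
    {"linear": [0,0,0.02],"turn": -0.136},
    {"linear": [0,0,0.01],"turn": -0.136}
  ]
}}

```text
t: 2.2
ee_pos: [458.6, 90.0, 160.1]
orientation: [-2.634, -1.71, 0.003]
ft_force: [0.1, 0.0, 0.4]
width: 0.6
grasp_force: 0.0
```

Request:
{"op": "arm_command", "data": {
  "series": [
    {"linear": [0,0,0.01],"turn": -0.136},
    {"linear": [0,0,0],"turn": 0}
  ]
}}

```text
t: 2.4
ee_pos: [458.6, 89.9, 150.5]
orientation: [-2.516, -1.879, 0.004]
ft_force: [-0.4, -1.0, -0.2]
width: 0.4
grasp_force: 0.0
```

Run:
```python
from h import *
from scipy.spatial.transform import Rotation as R
o=ctrl.get_obs();print(o['ee_pos'],R.from_rotvec(o['orientation']).as_matrix().round(3),o['width'])
d=img('top');s=img('side')
cv2.imwrite('pics/v1.png',np.hstack([cv2.resize(d['frame'][140:300,150:310],(400,400)),cv2.resize(s['frame'][130:270,150:290],(400,400))]))
```

```text
[458.62682847  89.86622174 150.53581606] [[ 0.284  0.959 -0.003]
 [ 0.959 -0.284 -0.   ]
 [-0.001 -0.002 -1.   ]] 0.4445995022648895
```

View pics/v1.png

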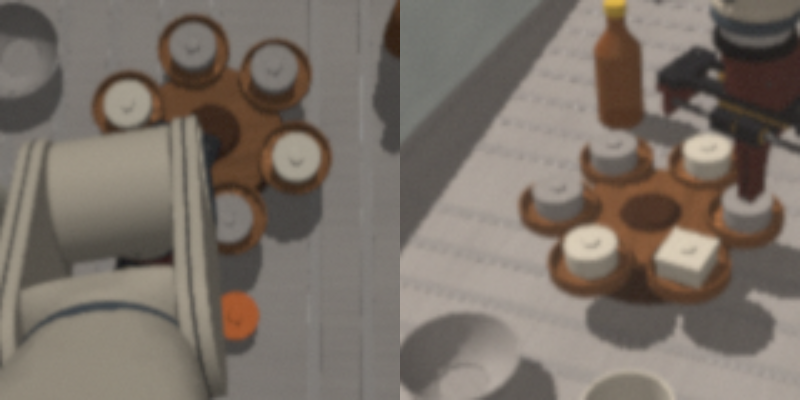

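The side half shows the closed fingertips at crop (752,198), above the steel tin next to the salt box (688,255). The arm hides this notch in the top half. I'll check numerically from the side camera before descending.

Run:
```python
from h import *
s=img('side')
f=lambda x,y:(150+(x-400)*.35,130+y*.35)
print('tip',ray(s,*f(752,198),131.5))
o=np.array([577,57.5])
px=[(613,138),(705,143),(748,195),(687,243),(590,238),(557,183)] # lid centres
W=np.array([ray(s,*f(*p),86)[:2] for p in px]);c=W.mean(0)
print(W.round(0),c,np.degrees(np.arctan2(*(W-c).T[::-1]))%60,np.hypot(*(W-c).T))
```

```text
tip [454.78395595  97.48489551 131.5       ]
[[648. -13.]
 [547. -37.]
 [475.  38.]
 [510. 130.]
 [604. 154.]
 [673.  82.]] [576.23135437  59.01960186] [14.80217317 13.22699563 11.7268965  12.79472061 13.81584666 13.51255688] [101.94977236  99.82670599 102.96438106  97.05405058  98.38491251
  99.03837077]
```

Request:
{"op": "arm_command", "data": {
  "series": [
    {"linear": [0.003,0,0.015],"turn": 0},
    {"linear": [0,0,0.015],"turn": 0},
    {"linear": [0,0,0.012],"turn": 0},
    {"linear": [0,0,0.01],"turn": 0},
    {"linear": [0,0,0.008],"turn": 0},
    {"linear": [0,0,0.006],"turn": 0},
    {"linear": [0,0,0.004],"turn": 0},
    {"linear": [0,0,0],"turn": 0}
  ]
}}

```text
t: 3.35
ee_pos: [460.2, 92.8, 81.3]
orientation: [-2.518, -1.878, 0.001]
ft_force: [-0.3, 0.5, -0.2]
width: 0.5
grasp_force: 0.0
```

Request:
{"op": "arm_command", "data": {
  "series": [
    {"linear": [0,0,0.004],"turn": 0},
    {"linear": [0,0,0.004],"turn": 0},
    {"linear": [0,0,0.004],"turn": 0},
    {"linear": [0,0,0],"turn": 0},
    {"linear": [0,0,0],"turn": 0}
  ]
}}

```text
t: 3.85
ee_pos: [460.3, 92.9, 69.6]
orientation: [-2.518, -1.878, 0.0]
ft_force: [0.0, -0.0, 1.1]
width: 0.8
grasp_force: 0.0
```

Request:
{"op": "arm_command", "data": {
  "series": [
    {"linear": [-0.001,0,0],"turn": -0.008},
    {"linear": [-0.001,0,0],"turn": -0.008},
    {"linear": [-0.0015,0,0],"turn": -0.0125},
    {"linear": [-0.002,0,0],"turn": -0.0164},
    {"linear": [-0.002,0,0],"turn": -0.0164},
    {"linear": [-0.002,0,0],"turn": -0.0164},
    {"linear": [-0.002,0,0],"turn": -0.0164},
    {"linear": [-0.002,0,0],"turn": -0.0164},
    {"linear": [-0.002,0,0],"turn": -0.0164},
    {"linear": [-0.002,0,0],"turn": -0.0164}
  ]
}}

```text
t: 4.85
ee_pos: [456.5, 75.7, 69.7]
orientation: [-2.376, -2.055, -0.0]
ft_force: [0.3, -0.0, 0.9]
width: 0.6
grasp_force: 0.2
```

```bash
cat > st.py <<'E'
from h import *
from scipy.spatial.transform import Rotation as R
o=ctrl.get_obs();v=o['ee_pos'][:2]-[576.5,58];x=R.from_rotvec(o['orientation']).as_matrix()[:,0]
print('r',np.hypot(*v),'ang',np.degrees(np.arctan2(v[1],v[0]))%360,'yaw+90',np.degrees(np.arctan2(x[1],x[0]))%360+90,o['ft_force'].round(1),o['t'])
s=img('side');import sys
if len(sys.argv)>1: cv2.imwrite('pics/'+sys.argv[1],cv2.resize(s['frame'][130:270,150:330],(720,560)))
E
python3 st.py v2.png
```

```text
r 121.31370155767796 ang 171.62143879953433 yaw+90 171.72654188998837 [ 0.3 -0.   0.9] 4.85
```

View pics/v2.png

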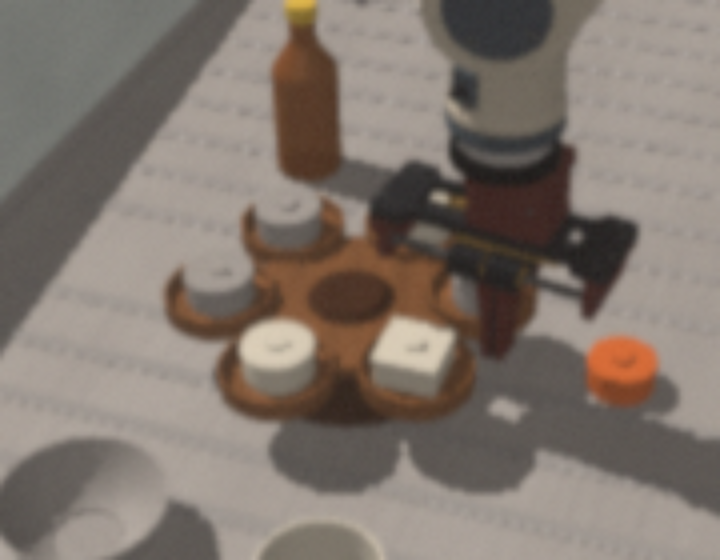

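The picture shows the fingertips (498,340) in the notch between the salt petal (413,375) and the steel tin's petal. The carousel is turning and the force is low, so I'll continue the arc.

Request:
{"op": "arm_command", "data": {
  "series": [
    {"linear": [-0.0022,0,0],"turn": -0.018},
    {"linear": [-0.0025,0,0],"turn": -0.0205},
    {"linear": [-0.0025,0,0],"turn": -0.0205},
    {"linear": [-0.0025,0,0],"turn": -0.0205},
    {"linear": [-0.0025,0,0],"turn": -0.0205},
    {"linear": [-0.0025,0,0],"turn": -0.0205},
    {"linear": [-0.0025,0,0],"turn": -0.0205},
    {"linear": [-0.0025,0,0],"turn": -0.0205},
    {"linear": [-0.0025,0,0],"turn": -0.0205},
    {"linear": [-0.0025,0,0],"turn": -0.0205}
  ]
}}

```text
t: 5.9
ee_pos: [455.2, 51.0, 69.7]
orientation: [-2.156, -2.285, -0.0]
ft_force: [-0.2, 1.1, -0.2]
width: 0.6
grasp_force: 0.2
```

Request:
{"op": "arm_command", "data": {
  "series": [
    {"linear": [-0.0025,0,0],"turn": -0.0205},
    {"linear": [-0.0025,0,0],"turn": -0.0205},
    {"linear": [-0.0025,0,0],"turn": -0.0205},
    {"linear": [-0.0025,0,0],"turn": -0.0205},
    {"linear": [-0.0025,0,0],"turn": -0.0205},
    {"linear": [-0.0025,0,0],"turn": -0.0205},
    {"linear": [-0.0025,0,0],"turn": -0.0205},
    {"linear": [-0.0025,0,0],"turn": -0.0205},
    {"linear": [-0.0025,0,0],"turn": -0.0205},
    {"linear": [-0.0025,0,0],"turn": -0.0205}
  ]
}}

```text
t: 6.9
ee_pos: [458.9, 26.3, 69.7]
orientation: [-1.91, -2.494, 0.0]
ft_force: [0.7, 0.8, 0.2]
width: 0.6
grasp_force: 0.2
```

```bash
python3 st.py
```

```text
r 121.82247826294645 ang 195.0725943914683 yaw+90 195.0939608138125 [0.7 0.8 0.2] 6.9
```

Request:
{"op": "arm_command", "data": {
  "series": [
    {"linear": [-0.0025,0,0],"turn": -0.0205},
    {"linear": [-0.0025,0,0],"turn": -0.0205},
    {"linear": [-0.0025,0,0],"turn": -0.0205},
    {"linear": [-0.0025,0,0],"turn": -0.0205},
    {"linear": [-0.0025,0,0],"turn": -0.0205},
    {"linear": [-0.0025,0,0],"turn": -0.0205},
    {"linear": [-0.0025,0,0],"turn": -0.0205},
    {"linear": [-0.0025,0,0],"turn": -0.0205},
    {"linear": [-0.0025,0,0],"turn": -0.0205},
    {"linear": [-0.0025,0,0],"turn": -0.0205}
  ]
}}

```text
t: 7.95
ee_pos: [467.6, 2.9, 69.7]
orientation: [-1.645, -2.676, 0.0]
ft_force: [0.0, 0.5, 0.1]
width: 0.4
grasp_force: 0.2
```

Request:
{"op": "arm_command", "data": {
  "series": [
    {"linear": [-0.0022,0,0],"turn": -0.018},
    {"linear": [-0.002,0,0],"turn": -0.0164},
    {"linear": [-0.002,0,0],"turn": -0.0164},
    {"linear": [-0.002,0,0],"turn": -0.0164},
    {"linear": [-0.0015,0,0],"turn": -0.0123},
    {"linear": [-0.0012,0,0],"turn": -0.01},
    {"linear": [-0.001,0,0],"turn": -0.0082},
    {"linear": [-0.001,0,0],"turn": -0.0082},
    {"linear": [-0.0005,0,0],"turn": -0.004},
    {"linear": [0,0,0],"turn": 0}
  ]
}}

```text
t: 8.95
ee_pos: [474.2, -8.6, 69.7]
orientation: [1.498, 2.761, 0.0]
ft_force: [-0.7, 0.3, -0.1]
width: 0.4
grasp_force: 0.1
```

```bash
python3 st.py v3.png
```

```text
r 122.07343058764596 ang 213.05075421087187 yaw+90 213.04774918827948 [-0.7  0.3 -0.1] 8.95
```

View pics/v3.png

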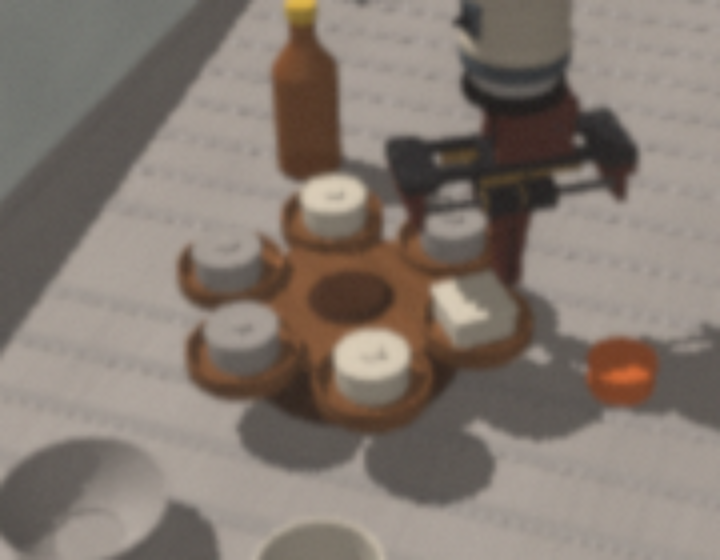

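The salt box (475,292) is nearly at the front, with the fingertips in the notch behind it. Next I'll measure the remaining angle from the side view.

Run:
```python
from h import *
s=img('side');c=np.array([576.5,58])
f=lambda x,y:(150+x/4,130+y/4)
px=[(333,186),(228,237),(242,312),(373,343),(475,285)]
W=np.array([ray(s,*f(*p),86)[:2] for p in px])
print(W.round(0),np.degrees(np.arctan2(*(W-c).T[::-1]))%360,np.hypot(*(W-c).T))
# petal outer rims, ellipse centres read by extreme edges (left/right) at z=66
pe=[(333,212),(235,265),(246,346),(374,382),(481,322)]
W=np.array([ray(s,*f(*p),66)[:2] for p in pe])
print(np.degrees(np.arctan2(*(W-c).T[::-1]))%60,np.hypot(*(W-c).T))
```

```text
[[625. -31.]
 [677.  58.]
 [629. 137.]
 [528. 139.]
 [480.  55.]] [2.98634898e+02 6.00156776e-03 5.63142686e+01 1.20562519e+02
 1.82002646e+02] [101.96659845 100.31572274  95.39287447  94.593048    96.73873922]
[59.70666422  4.48009404  3.50699469 58.99212127 53.22225496] [ 94.21064988  93.12989441 102.68201884 112.76916957 107.3164389 ]
```

Request:
{"op": "arm_command", "data": {
  "series": [
    {"linear": [-0.001,0,0],"turn": -0.0082},
    {"linear": [-0.0015,0,0],"turn": -0.0123},
    {"linear": [-0.0015,0,0],"turn": -0.0123},
    {"linear": [-0.0015,0,0],"turn": -0.0123},
    {"linear": [-0.0012,0,0],"turn": -0.01},
    {"linear": [-0.001,0,0],"turn": -0.0082},
    {"linear": [-0.0005,0,0],"turn": -0.004},
    {"linear": [0,0,0],"turn": 0},
    {"linear": [0.001,0,0],"turn": 0},
    {"linear": [0.001,0,0],"turn": 0}
  ]
}}

```text
t: 10.05
ee_pos: [477.6, -13.6, 69.7]
orientation: [1.404, 2.81, 0.0]
ft_force: [-0.4, -0.9, -0.6]
width: 0.2
grasp_force: 0.0
```

Request:
{"op": "arm_command", "data": {
  "series": [
    {"linear": [0,-0.001,-0.004],"turn": 0},
    {"linear": [0,0,-0.01],"turn": 0},
    {"linear": [0,0,-0.02],"turn": 0},
    {"linear": [0,0,-0.03],"turn": 0},
    {"linear": [0,0,-0.03],"turn": 0},
    {"linear": [-0.04,0,-0.01],"turn": 0},
    {"linear": [-0.045,0,0],"turn": 0},
    {"linear": [-0.045,0,0],"turn": 0},
    {"linear": [-0.045,0,0],"turn": 0},
    {"linear": [-0.045,0,0],"turn": 0}
  ]
}}

```text
t: 11.05
ee_pos: [609.8, -191.8, 174.9]
orientation: [1.404, 2.809, 0.0]
ft_force: [0.2, 0.6, 0.7]
width: 0.5
grasp_force: 0.0
```

Run:
```python
from h import *
from m import outline
d=img('top');print(outline(d))
cv2.imwrite('pics/v4.png',cv2.resize(d['frame'][130:290,150:350],(800,640))[:600])
print(ctrl.get_obs()['ee_pos'])
```

```text
(array([578.17255605,  57.93268698]), np.float64(3.5379998540175595), np.float64(3.0430961094823203), 414)
[ 614.11745594 -197.06929202  175.46942692]
```

View pics/v4.png

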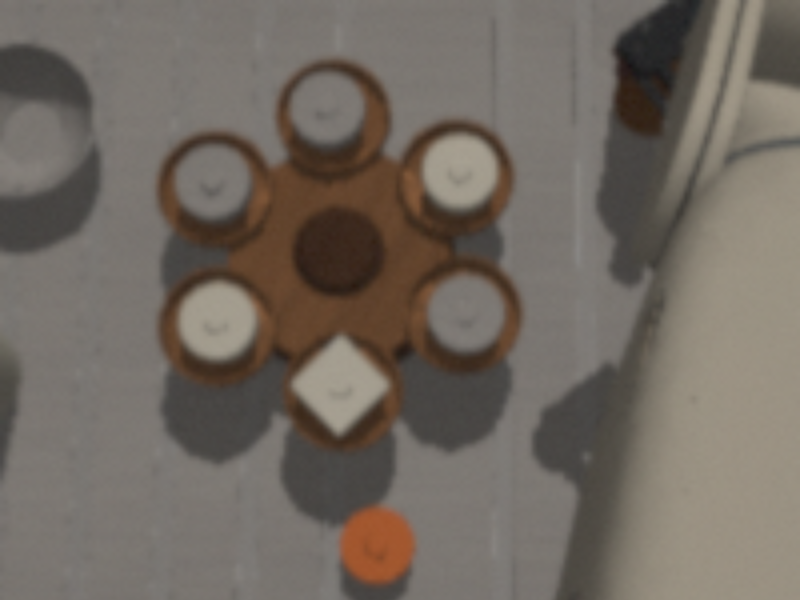

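The picture shows the salt box at crop (341,386), almost at the front. All the tins are in their petals, and the bottle, bowl and orange tin have not moved. I'll work out the residual and raise the tool clear of the bottle.

Run:
```python
from h import *
d=img('top')
f=lambda p:(150+p[0]/4,130+p[1]/4)
pe=[(333,117),(457,179),(465,315),(343,392),(217,327),(214,189)]
W=np.array([ray(d,*f(p),66)[:2] for p in pe]);c=W.mean(0);print(c,(np.degrees(np.arctan2(*(W-c).T[::-1]))+30)%60-30,np.hypot(*(W-c).T))
lid=[(328,103),(460,170),(465,308),(341,384),(217,320),(212,178)]
L=np.array([ray(d,*f(p),86)[:2] for p in lid]);e=L.mean(0);print(e,(np.degrees(np.arctan2(*(L-e).T[::-1]))+30)%60-30,np.hypot(*(L-e).T))
print('front',np.degrees(np.arctan2(c[1],c[0])),'front pt',c-100*c/np.hypot(*c),'salt',L[3])
```

```text
[575.79223314  56.49228518] [3.56357404 2.83315564 3.87525545 3.30972845 3.09435348 3.49410779] [ 99.44740015  99.82152256 100.61319579  99.49563579 100.02600284
 100.54166451]
[578.62330983  55.84057326] [5.09919751 1.87097614 3.1739792  2.90840237 4.18435238 3.06709253] [101.25503003 100.19610037 100.09828866  98.63524597  98.4188983
  99.8341787 ]
front 5.603485373244421 front pt [476.27008693  46.72794113] salt [480.11511326  50.83587999]
```

Request:
{"op": "arm_command", "data": {
  "series": [
    {"linear": [0,0,-0.03],"turn": 0},
    {"linear": [0.04,0,0],"turn": 0},
    {"linear": [0.04,0,0],"turn": 0},
    {"linear": [0,0,0],"turn": 0}
  ]
}}

```text
t: 11.55
ee_pos: [557.0, -122.9, 203.9]
orientation: [-1.4, -2.808, 0.0]
ft_force: [0.5, 0.6, 0.1]
width: -0.0
grasp_force: 0.0
```

Request:
{"op": "arm_command", "data": {
  "series": [
    {"linear": [0.035,0,0],"turn": 0},
    {"linear": [0.035,0,0],"turn": 0},
    {"linear": [0.035,0.001,0],"turn": 0},
    {"linear": [0.03,0,0],"turn": 0},
    {"linear": [0,0,0],"turn": 0},
    {"linear": [0,0,0],"turn": 0}
  ]
}}

```text
t: 12.15
ee_pos: [480.9, -17.4, 204.4]
orientation: [1.402, 2.81, 0.001]
ft_force: [0.8, -0.5, -0.2]
width: 0.4
grasp_force: 0.0
```

```bash
python3 st.py
```

```text
r 121.76652526360762 ang 218.27657523520054 yaw+90 216.98319525391662 [ 0.8 -0.5 -0.2] 12.15
```

Request:
{"op": "arm_command", "data": {
  "series": [
    {"linear": [0.006,-0.001,0.03],"turn": 0},
    {"linear": [0,0,0.03],"turn": 0},
    {"linear": [0,0,0.025],"turn": 0},
    {"linear": [0,0,0.015],"turn": 0},
    {"linear": [0,0,0.012],"turn": 0},
    {"linear": [0,0,0.01],"turn": 0},
    {"linear": [0,0,0.008],"turn": 0},
    {"linear": [0,0,0.005],"turn": 0},
    {"linear": [0,0,0],"turn": 0},
    {"linear": [0,0,0],"turn": 0}
  ]
}}

```text
t: 13.2
ee_pos: [476.5, -13.5, 69.0]
orientation: [1.404, 2.81, 0.0]
ft_force: [-0.1, 0.2, -0.4]
width: 0.5
grasp_force: 0.0
```

```bash
python3 st.py
```

```text
r 122.9445409345511 ang 215.55735361786586 yaw+90 216.90076338835513 [-0.1  0.2 -0.4] 13.2
```

Request:
{"op": "arm_command", "data": {
  "series": [
    {"linear": [-0.001,0.001,0],"turn": -0.005},
    {"linear": [-0.0012,0,0],"turn": -0.006},
    {"linear": [-0.0012,0,0],"turn": -0.006},
    {"linear": [-0.0012,0,0],"turn": -0.006},
    {"linear": [-0.0012,0,0],"turn": -0.006},
    {"linear": [-0.001,0,0],"turn": -0.005},
    {"linear": [-0.0008,0,0],"turn": -0.004},
    {"linear": [-0.0004,0,0],"turn": -0.002},
    {"linear": [0,0,0],"turn": 0},
    {"linear": [0.001,0,0],"turn": 0}
  ]
}}

```text
t: 14.25
ee_pos: [481.4, -18.5, 68.7]
orientation: [1.348, 2.837, 0.0]
ft_force: [0.1, -0.1, -0.1]
width: 0.6
grasp_force: 0.0
```

```bash
python3 st.py
```

```text
r 122.02685248285972 ang 218.80219755703158 yaw+90 219.18243371350064 [ 0.1 -0.1 -0.1] 14.25
```

Request:
{"op": "arm_command", "data": {
  "series": [
    {"linear": [0.001,-0.001,0],"turn": 0},
    {"linear": [0,-0.001,-0.005],"turn": 0},
    {"linear": [0,0,-0.015],"turn": 0},
    {"linear": [0,0,-0.03],"turn": 0},
    {"linear": [0,0,-0.04],"turn": 0},
    {"linear": [0,0,-0.04],"turn": 0},
    {"linear": [-0.04,0,0],"turn": 0},
    {"linear": [-0.045,0,0],"turn": 0},
    {"linear": [-0.045,-0.01,0],"turn": 0},
    {"linear": [-0.045,-0.02,0],"turn": 0}
  ]
}}

```text
t: 15.3
ee_pos: [567.8, -174.6, 199.4]
orientation: [1.345, 2.837, 0.001]
ft_force: [0.8, -0.4, 0.1]
width: 0.5
grasp_force: 0.0
```

Request:
{"op": "arm_command", "data": {
  "series": [
    {"linear": [-0.04,-0.02,0],"turn": 0},
    {"linear": [0,0,0],"turn": 0},
    {"linear": [0,0,0],"turn": 0}
  ]
}}

```text
t: 15.6
ee_pos: [575.7, -217.7, 198.5]
orientation: [-1.35, -2.836, -0.0]
ft_force: [0.2, 0.1, -0.4]
width: 0.9
grasp_force: 0.0
```

Run:
```python
from h import *
from m import outline
d=img('top');print(outline(d),ctrl.get_obs()['ee_pos'])
cv2.imwrite('pics/v5.png',cv2.resize(d['frame'][130:290,150:350],(800,640))[:600])
```

```text
(array([578.30309764,  58.26553269]), np.float64(5.978663836375797), np.float64(3.3881175861147312), 469) [ 575.43112966 -216.64764113  198.47562956]
```

View pics/v5.png

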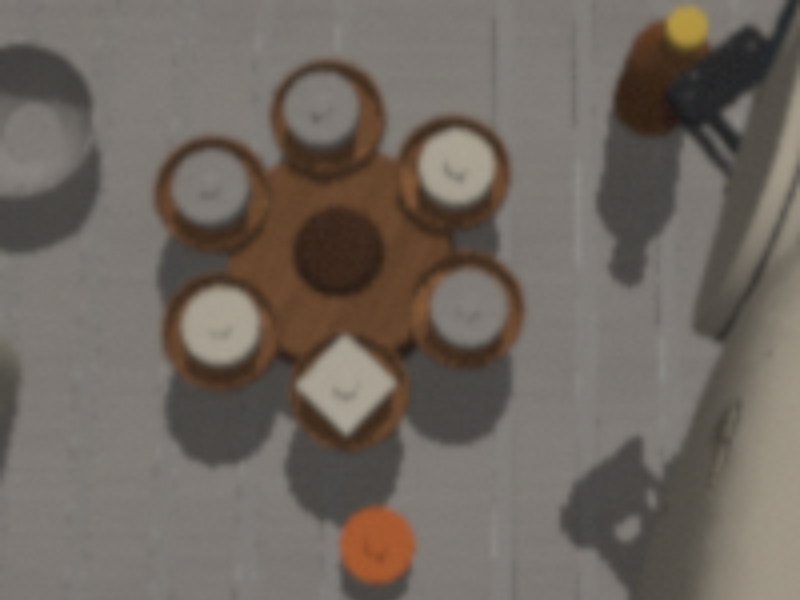

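The picture shows the salt box at crop (346,385). Its petal is at about 5.8° against a front direction of about 5.7°. The tins, bottle, bowl and orange tin have not moved, and the tool is clear, so I'll hand the job in.

```bash
python3 -c "
from workcell import ctrl
print(ctrl.close_job())"
```

```text
the job is handed in; nothing more can be done
None
```

The job is handed in at about 15.7 s: I turned the carousel about 52° by its rim, and the salt box's petal now faces the base to within about half a degree by the last picture, with the tool clear of everything and the bystanders in view unmoved.

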